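Lock up the coffee sample case

ROBOT

A 7-joint arm with a two-finger parallel gripper is mounted at the origin on the work surface. World frame = base frame: x ahead of the robot, y to its left, z up, the work surface at z = 0. Lengths are in mm, angles in rad, forces in N, time in s.
With the tool pointing down it reaches from about 400 to 850 mm from the base axis. Payload 10.4 kg.
Tool frame: the origin (TCP) lies at the very end of the fingers, on their centre line; the grasp point (between the pads) lies 19 mm behind it (robot.grasp_offset is the distance from the TCP to the grasp point, in mm); z points along the fingers, y is the line along which they close (so a half turn about z gives the same grasp; the last joint's range is limited). The gripper opens to 87 mm and grips with 3 to 60 N. Pads are 19 mm wide; open, the fingers measure 117 mm over their backs; the gripper's body (75 mm by 190 mm) begins 51 mm behind the grasp point.
Start: joints at [-1.268, 0.332, -0.065, 1.46, 0.022, 1.35, -0.088], TCP at [200.029, 592.149, 222.576] pointing down, gripper open.
Joint ranges: [-2.6, 2.6], [-0.5, 2.12], [-1.47, 1.34], [0.16, 2.42], [-1.27, 4.41], [0.06, 2.06], [-2.6, 2.6]. Speed limits (rad/s): [2.22, 2.22, 2.79, 2.79, 3.14, 3.14, 3.14].

INTERFACE

Orientations are given as a unit quaternion [w, x, y, z].
In Python, from cell import robot gives the robot as it stands.
- The arm moves only by the tool step_arm, never from a script. Its argument "commands" is a list of rows, each a list of 3 entries, a list of its own where there are three numbers: the shift along the tool's x, y, z in m, then the turn, a rotation vector about the tool's x, y, z in rad, then the opening in per cent of the stroke, from 0 (shut) to 100 (fully open). In form: [[[x, y, z], [ax, ay, az], gripper], ...]. A call has 1 to 12 rows; each row is the pose to reach, as a shift and turn from the pose commanded when the call began, along the tool's axes at that moment; what a row does not reach only later rows make up. A row lasts 1/12 s, in which the tool goes at most 41.7 mm and 7.16 degrees, less where a joint would pass 70% of its speed; a pose out of reach is approached as far as the arm can. A call with a gripper value outside its range is refused whole. The fingers move at their own pace and stop on an object; "newtons" is the grip in N (left out, the last holds). Time passes only in rows, so rows that repeat a pose let the fingers close. It gives the time, the measured TCP pose, the force, the opening and the grip force at its end, in the units of the state.
- robot.observe(): the state, without advancing time (a new reading comes with each control period).
- robot.get_image(name): name is "scene" or "top" or "wrist"; returns a dict with "image" (384x512x3 uint8, red, green, blue), "depth" (384x512 float32, mm along the optical axis (not along the pixel's ray), 0 where there is no reading), "fx", "fy", "cx", "cy" (pixels), "rvec" (rotation vector, rad) and "tvec" (3), from world to camera coordinates, as OpenCV has them; the wrist camera has in their place "mount" (4x4, takes a point from camera to tool coordinates, whose origin is the TCP and whose axes are the flange's). Camera axes: x right, y down, z forward; pixel columns grow to the right and rows downward; lengths in mm; the calibration is good to about 2 mm. A picture is of the moment at which its call begins: read the wrist's pose just before it.
- robot.sign_off(): hands the job in; it is judged then, once.
The state is a dict: "time_s": time; "joint_pos": joint angles; "qd": joint speeds; "effort": joint torques, N m; "tool_pos": TCP position; "ee_rot": TCP orientation; "wrist_force": force on the tool from outside, world axes, zero at the start; "torque": the same for the moment, N m; "gripper_width": finger opening in mm; "grip_force": force on a finger pad.
Only numpy, scipy, OpenCV 4.12 (cv2) and the standard library are available. Lean on these libraries where they do the work, as an engineer would, in place of code of your own. Each camera call takes 0.05 s, during which the arm holds its last target. There are 200 camera calls.

TASK

The coffee samples are all packed: close the lid of the wooden sample case, then slide the bolt on the lid all the way home so that its tip goes right through the keeper on the front rail. Leave the bowls, the red cup and the glass tumbler around the case where they stand.

Things in the scene. Friction and masses are not known exactly. Their poses are not given: they have to be found in the camera images.
- case: Fixed wooden sample case, 260 mm deep (x), 300 mm wide (y; 336 over the cleats), top at z 130 mm. Origin: centre of its underside. Its +x points from the front rail to the hinge side (roughly away from the robot). The top is a frame: fixed front rail (x -130 to -71 mm, carries the keeper), 19 mm side and back rails; the shut lid lies flush between them.
- lid_leaf (a joint): Hinge of the plywood lid, rad: 0 shut and flush, 0.5 to 0.9 at the start, limit 1.2. Lid 12 mm thick, 178 mm from hinge to free edge, 258 mm wide, 0.4 kg. The hinge is stiff: the lid stays where it is left and must be pressed down to shut, 3 to 5 N near its free edge. The middle 40 mm of its width carries the bolt; the board on both sides of that is bare.
- lid_hinge (a point): Point on the lid's hinge line, in the middle of the lid's width, at the level of the case's top (case frame x 110, y 0, z 130 mm). Fixed to the case; the hinge line runs along the case's y.
- lid_edge (a point): Middle of the lid's free edge, on the upper face; moves with the lid. Its x axis lies in the lid and points to the hinge, its z axis is the normal of the upper face.
- bolt_rod (a joint): Slide of the bolt, m: 0 drawn right back, 0 to 0.010 at the start, 0.045 home against its stop. Grows towards the front rail (case -x when shut). 3 N of friction, no spring; it does not turn. The tip is flush with the lid's edge at 0.004, enters the keeper at 0.015 and is right through it at 0.035; if out that far, it lands on the keeper and the lid cannot shut.
- bolt_knob (a point): Centre of the bolt's upright dark steel knob, 39 mm above the lid's face: a cylinder 16 mm across, 23 to 54 mm above the lid. At bolt 0 with the lid shut it is at case x 2, y 0 mm. Moves with bolt and lid. The 12 mm rod below it runs 10 mm above the lid through three steel straps, 24 mm wide, tops 20 mm above the lid; above that the space round the knob is clear.
- bolt_tip (a point): Tip of the bolt's rod, on its axis, 66 mm ahead of the knob's axis (towards the front rail) and 29 mm lower than the knob's centre.
- keeper_centre (a point): Centre of the keeper's opening: a steel staple in the middle of the front rail, 20 mm long (along the case's x), opening 17 mm wide and 18 mm high, 22 mm tall outside. This point is 10 mm above the rail, on the line of the shut lid's bolt.
- bowl_a: Loose white ceramic cupping bowl, 98 mm across the rim, 62 mm high, beside the case; origin at the centre of its underside. Bystander.
- bowl_b: A second white cupping bowl, the same.
- red_cup: Loose red plastic cup, 90 mm across the rim, 118 mm high, beside the case; origin at the centre of its underside. Bystander.
- tumbler: Loose clear glass tumbler, 76 mm across, 88 mm high, beside the case; origin at the centre of its underside. Bystander.

How it is judged (in metres and radians):
On the way:
1. the lid is shut while the bolt is still drawn back (less than 20 mm out) (value of joint lid_leaf below 0.03 rad and value of joint bolt_rod below 0.02 m), for 0.2 s.
At the end, for the whole second after the job is handed in: The lid is shut (within 0.03 rad of flush), the bolt is home (within 5 mm of its 45 mm stop) and at rest, its tip right through the 20 mm keeper, and the bowls, cup and tumbler stand within 30 mm of where they were (value of joint lid_leaf below 0.03 rad and value of joint bolt_rod above 0.04 m and x of bolt_tip in the frame of keeper_centre below -0.01 m and velocity of joint bolt_rod between -0.01 and 0.01 m/s and distance of each of bowl_a, bowl_b, red_cup, tumbler from where it was at the start of the episode below 0.03 m); the robot touches nothing.
It fails at once if a white bowl is pushed more than 30 mm or tipped over (distance of bowl_a from where it was at the start of the episode above 0.03 m or angle between bowl_a's own z axis and vertical above 0.5 rad).
It fails at once if a white bowl is pushed more than 30 mm or tipped over (distance of bowl_b from where it was at the start of the episode above 0.03 m or angle between bowl_b's own z axis and vertical above 0.5 rad).
It fails at once if the red cup is pushed more than 30 mm or tipped over (distance of red_cup from where it was at the start of the episode above 0.03 m or angle between red_cup's own z axis and vertical above 0.5 rad).
It fails at once if the tumbler is pushed more than 30 mm or tipped over (distance of tumbler from where it was at the start of the episode above 0.03 m or angle between tumbler's own z axis and vertical above 0.5 rad).
It also fails if it takes over 42 s, if anything falls off the work surface, if the arm or the gripper's body presses on something with over 40 N, if the wrist force passes 120 N, or if a joint passes its speed limit or range.

## Working session

There is one attempt and no reset: what is moved stays moved. The work goes in short steps, Python scripts to look and compute and a tool call to move; the robot and the scene stay as the last step left them, time stands still between calls to the robot, and variables do not carry over. Pictures are saved under pics/ and viewed, at most 10 in all, crops included, and the job is handed in when it is done.

Besides the shell and the picture viewer there is one more tool, called after "Emit:" as name(argument=value, ...), one argument or row to a line, values as JSON. step_arm: Moves the arm, as the interface text tells. Its arguments: {"type":"object","properties":{"commands":{"type":"array"},"newtons":{"type":"number"}},"required":["commands"]}

```bash
mkdir -p pics; cat > h.py <<'E'
import numpy as np, cv2
from scipy.spatial.transform import Rotation as R
from cell import robot
def grab(n):
    s=robot.observe(); g=robot.get_image(n)
    if n=="wrist":
        q=s["ee_rot"]; T=np.eye(4); T[:3,:3]=R.from_quat([q[1],q[2],q[3],q[0]]).as_matrix(); T[:3,3]=s["tool_pos"]
        g["T"]=T@np.array(g["mount"])
    else:
        M=np.eye(4); M[:3,:3]=cv2.Rodrigues(np.array(g["rvec"],float))[0]; M[:3,3]=np.array(g["tvec"]).ravel(); g["T"]=np.linalg.inv(M)
    return g
def save(g,f): cv2.imwrite(f,cv2.cvtColor(g["image"],cv2.COLOR_RGB2BGR))
def cloud(g):
    h,w=g["depth"].shape; u,v=np.meshgrid(np.arange(w),np.arange(h)); d=g["depth"]
    p=np.stack([(u-g["cx"])/g["fx"]*d,(v-g["cy"])/g["fy"]*d,d],-1)
    p=p@g["T"][:3,:3].T+g["T"][:3,3]; p[d<=0]=np.nan
    return p
def ray(g,u,v):
    d=np.array([(u-g["cx"])/g["fx"],(v-g["cy"])/g["fy"],1.]); return g["T"][:3,3],g["T"][:3,:3]@d
def onplane(g,u,v,z):
    o,d=ray(g,u,v); return o+d*(z-o[2])/d[2]
E
python3 - <<'E'
from h import *
import pickle
G={n:grab(n) for n in("scene","top")}
pickle.dump(G,open("g0.pkl","wb"))
for n in G: save(G[n],f"pics/{n}0.png"); print(n,G[n]["T"].round(2).tolist(),G[n]["fx"])
s=robot.observe(); print(s)
E
```

```text
scene [[0.13, 0.83, -0.55, 1234.83], [0.99, -0.11, 0.06, -73.41], [-0.01, -0.55, -0.83, 1162.78], [0.0, 0.0, 0.0, 1.0]] 488.20717065514503
top [[0.02, -0.98, 0.19, 336.48], [-1.0, -0.01, 0.01, 30.14], [-0.0, -0.19, -0.98, 1101.71], [0.0, 0.0, 0.0, 1.0]] 419.55608679538784
{'time_s': 0.1, 'joint_pos': array([-1.26758024,  0.33273732, -0.06472889,  1.4608502 ,  0.02158489,
        1.34987838, -0.08852371]), 'qd': array([ 2.48532734e-04, -8.89133202e-05,  4.98814298e-04, -1.23063286e-03,
       -1.57256030e-03,  4.22450096e-05, -2.70042267e-04]), 'effort': array([ 1.27847652e-03, -6.24545360e+01,  2.42585078e-02, -3.90713453e+01,
       -6.15641079e-02,  3.66022065e-02,  8.23816663e-05]), 'tool_pos': array([199.925169  , 591.80741091, 221.88152572]), 'ee_rot': array([-8.09202769e-05,  1.62178854e-01,  9.86761203e-01, -5.83685877e-04]), 'wrist_force': array([-0.44892588,  0.08779655,  0.16405649]), 'torque': array([ 0.01851104, -0.01366949,  0.00365174]), 'grip_force': 0.0, 'gripper_width': 87.1995489429914}
```

View pics/scene0.png

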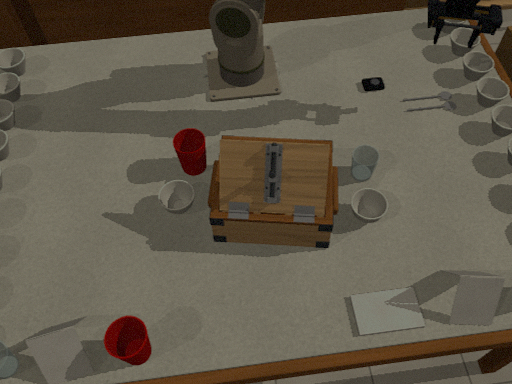

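View pics/top0.png

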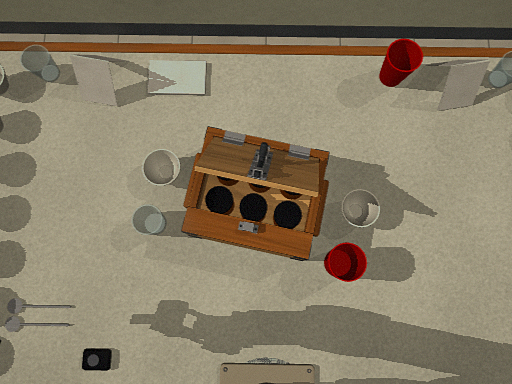

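The scene view shows the case from its hinge side, with the lid partly open. The top view shows the front rail with the keeper at about (248,227), the hinges at (234,137) and (299,152), and the knob at about (263,150). The red cup is at (345,262), the tumbler at (150,220), and the bowls at (161,167) and (361,208).

```bash
python3 - <<'E'
from h import *
import pickle
G=pickle.load(open("g0.pkl","rb"))
g=G["top"]; P=cloud(g); im=g["image"].astype(int)
hsv=cv2.cvtColor(g["image"],cv2.COLOR_RGB2HSV)
box=np.zeros(im.shape[:2],bool); box[115:270,175:335]=1
wood=(hsv[...,1]>90)&box&(hsv[...,0]<22)&(hsv[...,0]>5)
m=wood&(abs(P[...,2]-130)<7)
pts=P[m][:,:2].astype(np.float32); print("rim n",m.sum(), "z med",np.median(P[m][:,2]))
r=cv2.minAreaRect(pts); print("rim rect",r, cv2.boxPoints(r).round(1).tolist())
# front rail pixels
for uv in [(195,232),(225,228),(280,245),(300,253),(248,227),(243,227),(253,228),(200,131),(324,160),(190,205),(318,215),(234,137),(299,152)]:
    print(uv,P[uv[1],uv[0]].round(1))
# lid plane from two bare patches
for n,poly in (("top",[[(215,150),(247,157),(244,180),(205,172)],[(280,165),(318,172),(316,188),(275,185)]]),("scene",[[(228,145),(258,145),(258,195),(226,195)],[(290,150),(325,150),(328,200),(290,200)]])):
    gg=G[n]; Q=cloud(gg); mk=np.zeros(im.shape[:2],np.uint8)
    for p in poly: cv2.fillPoly(mk,[np.array(p)],1)
    q=Q[mk>0]; q=q[~np.isnan(q[:,0])]; c=np.median(q,0); q=q[np.linalg.norm(q-c,axis=1)<250]
    for _ in range(3):
        c=q.mean(0); nrm=np.linalg.svd(q-c)[2][2] if len(q)<6000 else None; d=(q-c)@nrm; q=q[abs(d)<max(3,2*d.std())]
    nrm=nrm*np.sign(nrm[2]); print(n,"lid c",c.round(1),"n",nrm.round(3),"ang",np.arccos(nrm[2]).round(3),"yaw",np.degrees(np.arctan2(-nrm[1],-nrm[0])).round(2),d.std().round(2))
    h=(Q-c)@nrm
    sel=(h>22)&(h<75)&(np.linalg.norm(Q-c,axis=2)<150)
    print(" above-lid pts",sel.sum()); 
    if sel.sum(): print(np.argwhere(sel).min(0),np.argwhere(sel).max(0),np.nanmedian(Q[sel],0).round(1),np.nanmin(Q[sel],0).round(1),np.nanmax(Q[sel],0).round(1),h[sel].max().round(1))
# bystanders
for n,(u0,v0,u1,v1) in dict(bowlL=(140,147,183,188),tumbler=(130,203,168,238),bowlR=(340,188,382,228),red=(322,240,369,284)).items():
    q=P[v0:v1,u0:u1].reshape(-1,3); q=q[q[:,2]>30]; print(n,q[:,:2].min(0).round(),q[:,:2].max(0).round(),q[:,2].max().round()) if len(q) else print(n,"none")
big=lambda g,a,b,f:cv2.imwrite(f,cv2.resize(cv2.cvtColor(g["image"][a[0]:a[1],b[0]:b[1]],cv2.COLOR_RGB2BGR),None,fx=4,fy=4,interpolation=cv2.INTER_CUBIC))
big(G["top"],(120,265),(170,365),"pics/topc.png")
E
```

```text
rim n 4755 z med 130.09184682435853
rim rect ((526.4020385742188, 31.205078125), (301.57379150390625, 261.41754150390625), 78.43710327148438) [[368.1000061035156, -90.30000305175781], [624.2000122070312, -142.6999969482422], [684.7000122070312, 152.6999969482422], [428.6000061035156, 205.10000610351562]]
(195, 232) [425.5 171.  130.7]
(225, 228) [436.  102.  128.7]
(280, 245) [398.7 -25.9 128.2]
(300, 253) [381.  -71.6 130.9]
(248, 227) [436.7  48.2 151.5]
(243, 227) [436.5  59.5 151.8]
(253, 228) [434.5  36.8 152.4]
(200, 131) [716.3 188.2  -2.7]
(324, 160) [ 601.3 -129.8  133.5]
(190, 205) [488.8 185.6 129.2]
(318, 215) [ 473.7 -118.8   98.9]
(234, 137) [655.1  86.1 134.6]
(299, 152) [619.  -69.9 137.4]
top lid c [549.2  18.5 233.7] n [ 0.756 -0.155  0.636] ang 0.881 yaw 168.43 0.8
 above-lid pts 109
[142 259] [158 267] [590.7  17.4 247.8] [575.6   9.  233.9] [607.5  25.9 257.4] 54.5
scene lid c [571.7  35.9 210.2] n [ 0.759 -0.154  0.632] ang 0.887 yaw 168.52 1.86
 above-lid pts 69
[146 269] [201 277] [601.4  20.1 251.1] [545.5   8.2 175.5] [626.5  37.4 281.4] 58.1
bowlL [549. 228.] [645. 324.] 68.0
tumbler [423. 259.] [497. 333.] 95.0
bowlR [ 452. -278.] [ 547. -181.] 66.0
red [ 320. -226.] [ 407. -137.] 123.0
```

View pics/topc.png

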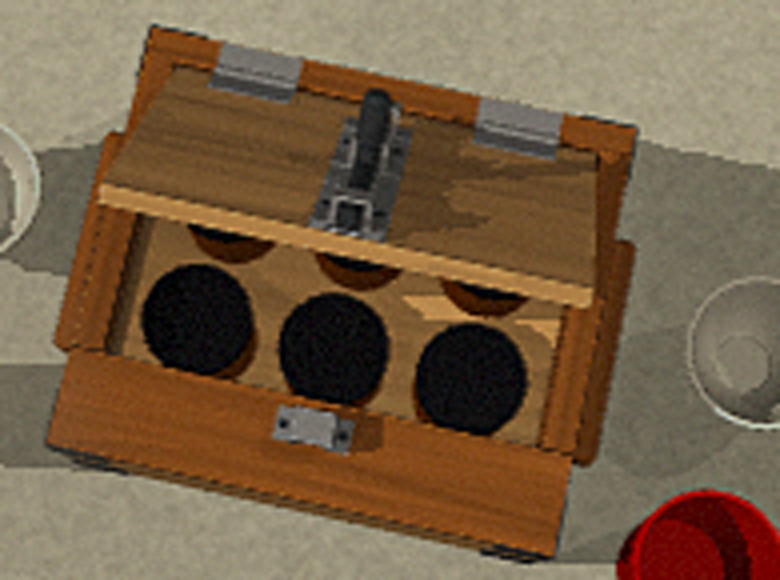

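The crop confirms the depth measurements. The case yaw is about -11.56° and its centre is near (526,31). The lid is open at about 0.885 rad, the keeper is at about (436,48), and the knob stands on the lid's centre line. I'll shut the fingers, rise, and cross to the hinge side of the raised lid on the bare board at case y +70.

Emit:
step_arm(
  commands=[
    [[0, 0, -0.04], [0, 0, 0], 0],
    [[0, 0, -0.08], [0, 0, -0.04], 0],
    [[-0.02, -0.014, -0.108], [0, 0, -0.08], 0],
    [[-0.05, -0.034, -0.108], [0, 0, -0.125], 0],
    [[-0.08, -0.054, -0.108], [0, 0, -0.125], 0],
    [[-0.11, -0.075, -0.108], [0, 0, -0.125], 0],
    [[-0.14, -0.095, -0.108], [0, 0, -0.125], 0],
    [[-0.17, -0.115, -0.108], [0, 0, -0.125], 0],
    [[-0.2, -0.135, -0.108], [0, 0, -0.125], 0],
    [[-0.23, -0.156, -0.108], [0, 0, -0.125], 0],
    [[-0.26, -0.176, -0.108], [0, 0, -0.125], 0],
    [[-0.26, -0.176, -0.108], [0, 0, -0.125], 0],
  ],
  newtons=20,
)

```text
time_s: 1.1
tool_pos: [395.1, 335.5, 330.8]
ee_rot: [0.001, 0.105, 0.994, -0.001]
wrist_force: [1.6, 0.2, 0.8]
gripper_width: 15.0
grip_force: 0.0
```

```bash
cat >> h.py <<'E'
C0=np.array([526.4,31.2]); YAW=np.radians(-11.56)
def case(p):
    d=np.array(p[:2])-C0; c,s=np.cos(YAW),np.sin(YAW); return np.array([c*d[0]+s*d[1],-s*d[0]+c*d[1],p[2]])
def tell():
    s=robot.observe(); q=s["ee_rot"]; M=R.from_quat([q[1],q[2],q[3],q[0]]).as_matrix()
    print("t",round(s["time_s"],2),"case",case(s["tool_pos"]).round(1),"yaw err deg",(np.degrees(np.arctan2(M[1,1],M[0,1])-YAW)-90).round(2),"tilt",np.degrees(np.arccos(-M[2,2])).round(2),"F",s["wrist_force"].round(1),"w",round(s["gripper_width"],1))
E
python3 -c "from h import *;tell()"
```

```text
t 1.1 case [-189.7  271.8  330.8] yaw err deg -0.53 tilt 0.14 F [1.6 0.2 0.8] w 15.0
```

Emit:
step_arm(
  commands=[
    [[-0.025, -0.022, 0], [0, 0, -0.005], 0],
    [[-0.05, -0.045, 0], [0, 0, -0.009], 0],
    [[-0.077, -0.068, 0], [0, 0, -0.009], 0],
    [[-0.105, -0.092, 0], [0, 0, -0.009], 0],
    [[-0.132, -0.115, 0], [0, 0, -0.009], 0],
    [[-0.157, -0.138, 0], [0, 0, -0.009], 0],
    [[-0.182, -0.16, 0], [0, 0, -0.009], 0],
    [[-0.207, -0.182, 0], [0, 0, -0.009], 0],
    [[-0.23, -0.202, 0], [0, 0, -0.009], 0],
    [[-0.23, -0.202, 0], [0, 0, -0.009], 0],
    [[-0.23, -0.202, 0], [0, 0, -0.009], 0],
  ],
)

```text
time_s: 2.02
tool_pos: [575.6, 96.6, 329.9]
ee_rot: [-0.0, 0.097, 0.995, -0.001]
wrist_force: [0.2, 2.0, -0.0]
gripper_width: 0.6
grip_force: 0.0
```

```bash
python3 -c "
from h import *;tell()
p=case(robot.observe()['tool_pos'])
for th in np.arange(.9,-.01,-.1):
  x=110-150*np.cos(th)+9.5; z=130+150*np.sin(th); print(round(th,2),((p[0]-x)/1e3).round(4),((p[2]-z)/1e3).round(4))
"
```

```text
t 2.02 case [ 35.1  74.  329.9] yaw err deg 0.37 tilt 0.08 F [ 0.2  2.  -0. ] w 0.6
0.9 0.0088 0.0824
0.8 0.0201 0.0923
0.7 0.0303 0.1032
0.6 0.0394 0.1152
0.5 0.0472 0.128
0.4 0.0537 0.1415
0.3 0.0589 0.1555
0.2 0.0626 0.1701
0.1 0.0648 0.1849
0.0 0.0656 0.1999
```

Emit:
step_arm(
  commands=[
    [[0, 0, 0.02], [0, 0, 0], 0],
    [[0, 0, 0.04], [0, 0, 0], 0],
    [[0, 0, 0.06], [0, 0, 0], 0],
    [[0, 0, 0.06], [0, 0, 0], 0],
    [[0, 0, 0.06], [0, 0, 0], 0],
    [[0, 0, 0.06], [0, 0, 0], 0],
  ],
)

```text
time_s: 2.52
tool_pos: [575.3, 99.2, 271.8]
ee_rot: [0.0, 0.095, 0.995, 0.0]
wrist_force: [-1.5, -0.7, 0.4]
gripper_width: 0.6
grip_force: 0.0
```

```bash
python3 -c "
from h import *;tell()
p=case(robot.observe()['tool_pos'])
for th in np.arange(.9,-.01,-.1):
  x=110-150*np.cos(th)+9.5; z=130+150*np.sin(th); print(round(th,2),((p[0]-x)/1e3).round(4),((p[2]-z)/1e3).round(4))
"
```

```text
t 2.52 case [ 34.2  76.4 271.8] yaw err deg 0.63 tilt 0.07 F [-1.5 -0.7  0.4] w 0.6
0.9 0.008 0.0243
0.8 0.0192 0.0342
0.7 0.0295 0.0452
0.6 0.0385 0.0571
0.5 0.0464 0.0699
0.4 0.0529 0.0834
0.3 0.058 0.0975
0.2 0.0617 0.112
0.1 0.064 0.1268
0.0 0.0647 0.1418
```

Emit:
step_arm(
  commands=[
    [[0.008, 0, 0.0243], [0, 0, 0.01], 0],
    [[0.014, 0, 0.0295], [0, 0, 0.01], 0],
    [[0.0192, 0, 0.0342], [0, 0, 0.01], 0],
    [[0.025, 0, 0.0395], [0, 0, 0.01], 0],
    [[0.0295, 0, 0.0452], [0, 0, 0.01], 0],
    [[0.034, 0, 0.051], [0, 0, 0.01], 0],
    [[0.0385, 0, 0.0571], [0, 0, 0.01], 0],
    [[0.0425, 0, 0.0635], [0, 0, 0.01], 0],
    [[0.0464, 0, 0.0699], [0, 0, 0.01], 0],
    [[0.0498, 0, 0.0766], [0, 0, 0.01], 0],
    [[0.0529, 0, 0.0834], [0, 0, 0.01], 0],
    [[0.0555, 0, 0.0905], [0, 0, 0.01], 0],
  ],
)

```text
time_s: 3.52
tool_pos: [520.3, 109.4, 179.4]
ee_rot: [-0.0, 0.101, 0.995, 0.0]
wrist_force: [1.5, 3.8, 2.5]
gripper_width: 0.7
grip_force: 1.8
```

```bash
python3 -c "
from h import *;tell()
g=grab('scene');save(g,'pics/s1.png');g=grab('top');save(g,'pics/t1.png')
p=case(robot.observe()['tool_pos'])
for th in np.arange(.4,-.11,-.1):
  x=110-150*np.cos(th)+9.5; z=130+150*np.sin(th); print(round(th,2),((p[0]-x)/1e3).round(4),((p[2]-z)/1e3).round(4))
"
```

```text
t 3.52 case [-21.7  75.4 179.4] yaw err deg 0.02 tilt 0.03 F [1.5 3.8 2.5] w 0.7
0.4 -0.0039 -0.01
0.3 0.0013 0.0041
0.2 0.005 0.0186
0.1 0.0072 0.0334
0.0 0.008 0.0484
-0.1 0.0072 0.0634
```

View pics/s1.png

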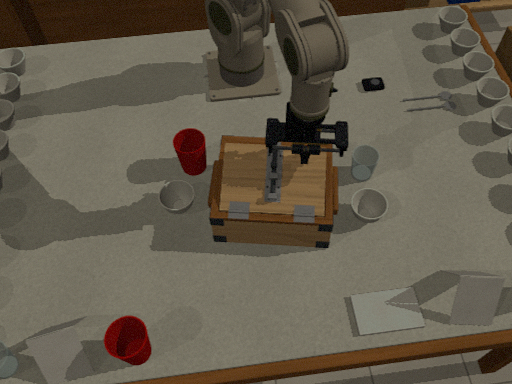

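The scene view shows the fingers at about (305,155) on the bare board, clear of the bolt, and the lid coming down. Next I'll press it flush.

Emit:
step_arm(
  commands=[
    [[0.002, 0, 0.0065], [0, 0, 0], 0],
    [[0.004, 0, 0.013], [0, 0, 0], 0],
    [[0.0055, 0, 0.02], [0, 0, 0], 0],
    [[0.0065, 0, 0.027], [0, 0, 0], 0],
    [[0.0075, 0, 0.034], [0, 0, 0], 0],
    [[0.008, 0, 0.041], [0, 0, 0], 0],
    [[0.008, 0, 0.046], [0, 0, 0], 0],
    [[0.008, 0, 0.049], [0, 0, 0], 0],
    [[0.008, 0, 0.049], [0, 0, 0], 0],
    [[0.008, 0, 0.049], [0, 0, 0], 0],
    [[0.008, 0, 0.049], [0, 0, 0], 0],
  ],
)

```text
time_s: 4.53
tool_pos: [512.9, 110.6, 130.8]
ee_rot: [0.0, 0.101, 0.995, 0.0]
wrist_force: [0.4, -0.3, -0.4]
gripper_width: 0.3
grip_force: 0.0
```

```bash
python3 -c "
from h import *;tell()"
```

```text
t 4.53 case [-29.1  75.1 130.8] yaw err deg -0.0 tilt 0.01 F [ 0.4 -0.3 -0.4] w 0.3
```

Emit:
step_arm(
  commands=[
    [[0, 0, 0.002], [0, 0, 0], 0],
    [[0, 0, 0.003], [0, 0, 0], 0],
    [[0, 0, 0.003], [0, 0, 0], 0],
    [[0, 0, 0.003], [0, 0, 0], 0],
  ],
)

```text
time_s: 4.87
tool_pos: [513.1, 110.7, 130.2]
ee_rot: [0.0, 0.101, 0.995, 0.001]
wrist_force: [-10.8, -2.6, 25.3]
gripper_width: 0.6
grip_force: 12.3
```

```bash
python3 -c "
from h import *;tell()"
```

```text
t 4.87 case [-28.9  75.3 130.2] yaw err deg -0.01 tilt 0.09 F [-10.8  -2.6  25.3] w 0.6
```

The lid met its stop with 25 N at z 130. I'll lift and go behind the knob, then look.

Emit:
step_arm(
  commands=[
    [[0, 0, -0.02], [0, 0, 0], 0],
    [[0, 0, -0.05], [0, 0, 0], 0],
    [[0, 0, -0.08], [0, 0, 0], 0],
    [[-0.01, 0, -0.1], [0, 0, 0], 0],
    [[-0.03, -0.02, -0.1], [0, 0, 0], 0],
    [[-0.055, -0.045, -0.1], [0, 0, 0], 0],
    [[-0.08, -0.075, -0.1], [0, 0, 0], 0],
    [[-0.08, -0.075, -0.1], [0, 0, 0], 0],
    [[-0.08, -0.075, -0.1], [0, 0, 0], 0],
    [[-0.08, -0.075, -0.1], [0, 0, 0], 0],
  ],
)

```text
time_s: 5.7
tool_pos: [576.0, 21.5, 227.6]
ee_rot: [-0.0, 0.101, 0.995, 0.0]
wrist_force: [0.1, 1.3, -0.5]
gripper_width: 0.1
grip_force: 0.0
```

```bash
python3 - <<'E'
from h import *
tell()
for n in("scene","top","wrist"):
    g=grab(n); save(g,f"pics/{n}2.png"); P=cloud(g); 
    d=P[...,:2]-C0; c,s=np.cos(YAW),np.sin(YAW); X=c*d[...,0]+s*d[...,1]; Y=-s*d[...,0]+c*d[...,1]; Z=P[...,2]
    k=(abs(X)<70)&(abs(Y)<18)&(Z>156)&(Z<190)&(X<22)
    m=(abs(X-20)<80)&(abs(abs(Y)-70)<45)
    print(n,"knob",k.sum(),[(np.nanmin(a[k]).round(1),np.nanmedian(a[k]).round(1),np.nanmax(a[k]).round(1)) for a in(X,Y,Z)] if k.any() else "")
    for x0 in(-60,-30,0,60,95):
        q=m&(abs(X-x0)<8)&(Z<150); print("  lid z at x",x0,np.nanmedian(Z[q]).round(1) if q.any() else None,q.sum())
    kk=(X<-70)&(X>-115)&(abs(Y)<25)&(Z>145)&(Z<158)
    if kk.any(): print("  keeper x",np.percentile(X[kk],[2,98]).round(1),"y",np.percentile(Y[kk],[2,98]).round(1))
top=cv2.imread("pics/top2.png")[110:270,170:370]; sc=cv2.imread("pics/scene2.png")[110:270,190:390]; w=cv2.imread("pics/wrist2.png")
a=np.hstack([cv2.resize(top,(400,320)),cv2.resize(sc,(400,320))]); b=np.zeros((280,800,3),np.uint8); b[:,:373]=cv2.resize(w,(373,280))
cv2.imwrite("pics/c2.png",np.vstack([a,b]))
E
```

```text
t 5.7 case [ 50.6   0.4 227.6] yaw err deg -0.0 tilt 0.03 F [ 0.1  1.3 -0.5] w 0.1
scene knob 3 [(np.float64(-3.3), np.float64(-0.2), np.float64(-0.1)), (np.float64(10.7), np.float64(10.7), np.float64(10.8)), (np.float64(157.1), np.float64(165.9), np.float64(170.0))]
  lid z at x -60 128.8 10
  lid z at x -30 130.3 349
  lid z at x 0 130.5 367
  lid z at x 60 130.5 390
  lid z at x 95 131.4 325
top knob 0 
  lid z at x -60 129.6 90
  lid z at x -30 130.3 161
  lid z at x 0 130.1 143
  lid z at x 60 130.5 70
  lid z at x 95 130.5 11
wrist knob 560 [(np.float64(-11.2), np.float64(-4.3), np.float64(4.5)), (np.float64(-7.1), np.float64(0.2), np.float64(8.2)), (np.float64(159.5), np.float64(183.6), np.float64(185.7))]
  lid z at x -60 130.1 3029
  lid z at x -30 130.1 5574
  lid z at x 0 130.1 4991
  lid z at x 60 130.2 4187
  lid z at x 95 130.9 1733
  keeper x [-80.4 -79. ] y [-11.5  12.7]
```

View pics/c2.png

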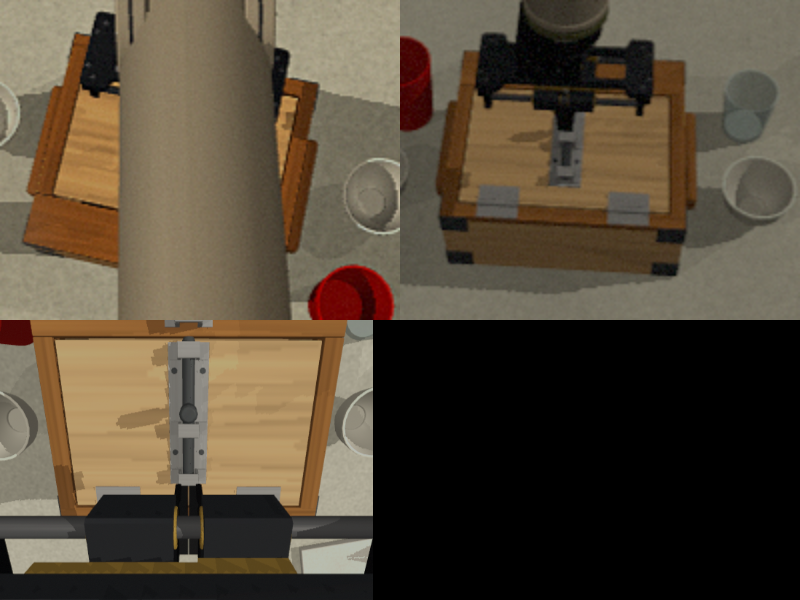

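The wrist view (lower left) shows the lid flush and the knob at about (188,91), which is case x -3.4, y 0.4, so the bolt is about 5 mm out. The fingers are in line behind it. I'll come down to 28 mm above the lid and close in.

Emit:
step_arm(
  commands=[
    [[0, 0, 0.025], [0, 0, 0], 0],
    [[0, 0, 0.05], [0, 0, 0], 0],
    [[0, 0, 0.068], [0, 0, 0], 0],
    [[0, 0, 0.068], [0, 0, 0], 0],
    [[0.01, 0, 0.068], [0, 0, 0], 0],
    [[0.022, 0, 0.068], [0, 0, 0], 0],
    [[0.022, 0, 0.068], [0, 0, 0], 0],
    [[0.022, 0, 0.068], [0, 0, 0], 0],
  ],
)

```text
time_s: 6.52
tool_pos: [555.0, 26.3, 161.3]
ee_rot: [0.001, 0.1, 0.995, 0.001]
wrist_force: [1.1, -0.6, 0.0]
gripper_width: 0.3
grip_force: 0.0
```

```bash
python3 -c "
from h import *;tell()"
```

```text
t 6.52 case [ 29.    0.9 161.3] yaw err deg 0.07 tilt 0.11 F [ 1.1 -0.6  0. ] w 0.3
```

Emit:
step_arm(
  commands=[
    [[0.006, 0, 0], [0, 0, 0], 0],
    [[0.012, 0, 0], [0, 0, 0], 0],
    [[0.017, 0, 0], [0, 0, 0], 0],
    [[0.022, 0, 0], [0, 0, 0], 0],
    [[0.027, 0, 0], [0, 0, 0], 0],
    [[0.032, 0, 0], [0, 0, 0], 0],
    [[0.036, 0, 0], [0, 0, 0], 0],
    [[0.04, 0, 0], [0, 0, 0], 0],
    [[0.044, 0, 0], [0, 0, 0], 0],
    [[0.047, 0, 0], [0, 0, 0], 0],
    [[0.05, 0, 0], [0, 0, 0], 0],
    [[0.05, 0, 0], [0, 0, 0], 0],
  ],
)

```text
time_s: 7.52
tool_pos: [505.1, 35.7, 160.1]
ee_rot: [-0.0, 0.101, 0.995, 0.0]
wrist_force: [0.8, -0.2, 0.8]
gripper_width: 0.4
grip_force: 0.5
```

```bash
python3 -c "
from h import *;tell()"
```

```text
t 7.52 case [-2.180e+01  1.000e-01  1.601e+02] yaw err deg 0.01 tilt 0.02 F [ 0.8 -0.2  0.8] w 0.4
```

Now the last few millimetres, to the stop, in small steps.

Emit:
step_arm(
  commands=[
    [[0.002, 0, 0], [0, 0, 0], 0],
    [[0.004, 0, 0], [0, 0, 0], 0],
    [[0.005, 0, 0], [0, 0, 0], 0],
    [[0.005, 0, 0], [0, 0, 0], 0],
    [[0.005, 0, 0], [0, 0, 0], 0],
  ],
)

```text
time_s: 7.93
tool_pos: [500.6, 36.6, 160.0]
ee_rot: [-0.0, 0.101, 0.995, 0.0]
wrist_force: [2.2, 0.4, 1.5]
gripper_width: 0.4
grip_force: 0.9
```

```bash
python3 -c "
from h import *;tell()
g=grab('wrist');save(g,'pics/w3.png')"
```

```text
t 7.93 case [-2.64e+01  1.00e-01  1.60e+02] yaw err deg 0.0 tilt 0.02 F [2.2 0.4 1.5] w 0.4
```

View pics/w3.png

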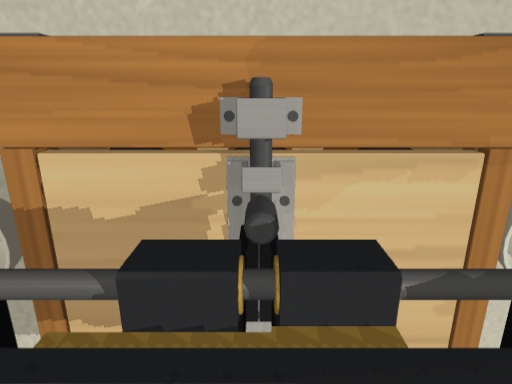

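The wrist view shows the tip out past the keeper, at about (261,80), and the knob at about (261,215). There is no stop force yet, so I'll go a few more millimetres.

Emit:
step_arm(
  commands=[
    [[0.001, 0, 0], [0, 0, 0], 0],
    [[0.002, 0, 0], [0, 0, 0], 0],
    [[0.003, 0, 0], [0, 0, 0], 0],
    [[0.003, 0, 0], [0, 0, 0], 0],
    [[0.003, 0, 0], [0, 0, 0], 0],
  ],
)

```text
time_s: 8.4
tool_pos: [500.1, 36.6, 160.4]
ee_rot: [0.003, 0.101, 0.995, 0.0]
wrist_force: [13.8, -1.2, -8.0]
gripper_width: 0.2
grip_force: 7.2
```

```bash
python3 -c "
from h import *;tell()"
```

```text
t 8.4 case [-26.9   0.  160.4] yaw err deg -0.03 tilt 0.31 F [13.8 -1.2 -8. ] w 0.2
```

The bolt is on its stop: 14 N with no more travel. I'll back off the knob, lift clear and check.

Emit:
step_arm(
  commands=[
    [[-0.01, 0, 0], [0, 0, 0], 0],
    [[-0.025, 0, 0], [0, 0, 0], 0],
    [[-0.035, 0, 0], [0, 0, 0], 0],
    [[-0.035, 0, -0.03], [0, 0, 0], 0],
    [[-0.035, 0, -0.06], [0, 0, 0], 0],
    [[-0.035, 0, -0.09], [0, 0, 0], 0],
    [[-0.035, 0, -0.09], [0, 0, 0], 0],
    [[-0.035, 0, -0.09], [0, 0, 0], 0],
    [[-0.035, 0, -0.09], [0, 0, 0], 0],
  ],
)

```text
time_s: 9.15
tool_pos: [531.6, 30.1, 249.2]
ee_rot: [-0.001, 0.101, 0.995, -0.0]
wrist_force: [0.6, -0.4, -0.5]
gripper_width: 0.3
grip_force: 0.0
```

```bash
python3 - <<'E'
from h import *
tell()
g=grab("wrist"); P=cloud(g); save(g,"pics/w4.png")
d=P[...,:2]-C0; c,s=np.cos(YAW),np.sin(YAW); X=c*d[...,0]+s*d[...,1]; Y=-s*d[...,0]+c*d[...,1]; Z=P[...,2]
k=(X<-15)&(X>-65)&(abs(Y)<15)&(Z>175)&(Z<192); print("knob x",np.percentile(X[k],[1,99]).round(1),k.sum())
t=(X<-85)&(X>-130)&(abs(Y)<7)&(Z>136)&(Z<150); print("tip x",np.percentile(X[t],[1,5]).round(1))
for x0 in(-60,-30,0,40):
    q=(abs(abs(Y)-70)<45)&(abs(X-x0)<8)&(Z<150); print("lid",x0,np.median(Z[q]).round(1) if q.any() else None)
g=grab("top"); P=cloud(g)
for n,(u0,v0,u1,v1) in dict(bowlL=(140,147,183,188),tumbler=(130,203,168,238),bowlR=(340,188,382,228),red=(322,240,369,284)).items():
    q=P[v0:v1,u0:u1].reshape(-1,3); q=q[q[:,2]>30]; print(n,q[:,:2].min(0).round(),q[:,:2].max(0).round(),q[:,2].max().round())
E
```

```text
t 9.15 case [ 5.400e+00 -1.000e-01  2.492e+02] yaw err deg -0.0 tilt 0.09 F [ 0.6 -0.4 -0.5] w 0.3
knob x [-50.9 -36.2] 432
tip x [-109.  -108.6]
lid -60 130.1
lid -30 130.1
lid 0 130.2
lid 40 130.2
bowlL [549. 228.] [645. 323.] 68.0
tumbler [423. 259.] [497. 333.] 93.0
bowlR [ 452. -278.] [ 547. -182.] 67.0
red [ 320. -227.] [ 407. -137.] 123.0
```

View pics/w4.png

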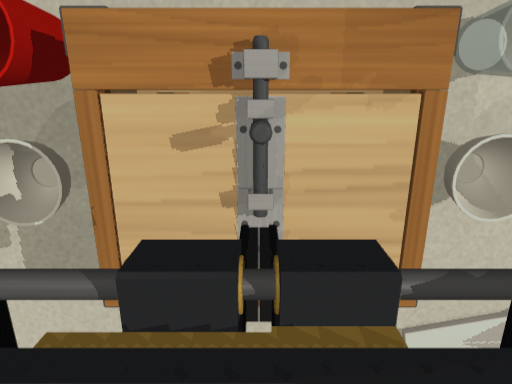

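The wrist view shows the lid flush at z 130.1 and the knob at (261,131), case x -43.5, which means the bolt is about 45 mm out. The tip is past the keeper at about (261,40), case x -109, against the keeper's far side at -99. The bowls, cup and tumbler haven't moved, and the arm touches nothing.

```bash
python3 -c "
from cell import robot
print(robot.sign_off())"
```

```text
the job is handed in; nothing more can be done
None
```

The lid is shut flush, the bolt is on its stop with its tip about 10 mm beyond the keeper, and the bowls, cup and tumbler are where they stood; the job is handed in (no verdict was returned).

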